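# Lock the pack clamp with its pin and spring cotter

## Task

Lock the battery-pack clamp: push its red-headed pin all the way in, then take the orange-handled spring cotter from its yellow sheath and push its straight leg down through the pin's cross hole until the bow snaps over the pin and sits home, and let go. Feel for the hole rather than forcing the cotter, which bends if it is pressed hard, and leave the other tools where they lie.

Things in the scene. Friction and masses are not known exactly. Their poses are not given: they have to be found in the camera images.
- pack_clamp: The pack clamp, fixed to the bench; origin on the bench below the pin's axis, in the middle of the fork. Aluminium base plate 200 x 110 x 12 mm, from 35 mm in front of the origin to 165 mm behind it; a blue bar over a row of purple cells. Axes: x along the bar away from the robot, y along the pin from its red head to its free end, z up. Nothing of it stands higher than 70 mm.
- fork (a point): Middle of the clamp's dark steel fork, on the pin's axis, 54 mm above the bench; axes as pack_clamp. Cheeks 32 mm wide with outer faces at y = -20 and +20 mm, round tops 16 mm above the axis. The pin is an 18 mm rod through this point along y. Its red head (disc 30 mm across, 10 mm thick, it stops on a grey screw collar at the cheek) is at -y; at the start its outer face lies 69 to 101 mm from here.
- hole_zone (a point): Point of the pin's axis at y = +47 mm of the fork. Once the pin is home, its upright cross hole (6.4 mm wide, sharp-edged, right through, in the middle of the pin's top) lies within 14 mm of this point along y, 91 mm from the outer face of the red head: the place differs from clamp to clamp and is not given, so see or feel for it. The pin's top is 9 mm above this point; its free end is 20 mm past the hole.
- pin (a joint): How far the pin has been pushed in along +y of the fork, in m: 0 to 0.004 at the start, 0.043 fully home at a hard stop. It slides with about 5 N of friction, stays where it is left and does not turn.
- clip_grip (a point): Centre of the spring cotter's orange handle: 30 (x) x 14 (y) x 38 (z) mm, best gripped across the 14 mm; z up. Two legs of 5 mm wire hang from it in its x-z plane: the straight one 6 mm to -x, its bevelled tip 79 mm below this point, and the sprung bow on the +x side, its flared end 9 mm to +x and 75 mm below. It may go in bow towards or away from the robot, its plane square to the pin.
- clip_seat (a point): Point on the middle line of the cotter's straight leg, 28 mm above its tip and 51 mm below clip_grip; it lies on the pin's axis when the cotter is home. Axes as clip_grip. Pressing the bow over the pin takes about 10 to 15 N; past the home point the force rises steeply. More than 25 N between cotter and pin or clamp bends it and fails. The cotter weighs about 80 g.
- sheath: Yellow sheath on a black foot, fixed; origin on the bench below the straight leg, axes as the cotter's at the start. It is 66 mm high, 13 mm across y and 32 mm along x. The cotter stands upright in it, the handle's underside resting on its top, and lifts straight out; its leg tips then hang 6 mm over the bench.
- bow (a joint): Spring opening of the cotter's bow, rad: 0 closed and relaxed, about 0.08 as its throat passes the thickest part of the pin, back to nearly 0 once it has snapped over.
- screwdriver: Bystander: yellow-handled screwdriver, 185 mm long, lying near the front edge; its middle.
- flush_cutter: Bystander: red-handled side cutter, 142 mm long, lying at the right; its middle.
- tape: Bystander: roll of amber tape, 86 mm across, 20 mm high, lying behind the work; centre of its underside.
- marker: Bystander: grey and black marker pen, 120 mm long, lying at the left; its middle.
Not all that is in view belongs to the job. Leave any green look-alike of the part that bears clip_grip alone.

How it is judged (in metres and radians):
On the way, in this order (a step that is already met when the one before it is completed fails the run):
1. the pin is pushed home (value of joint pin above 0.0415 m), for 0.2 s.
2. the cotter's straight leg is in the cross hole of the pin (x of clip_seat in the frame of fork between -0.0035 and 0.0035 m and y of clip_seat in the frame of fork between 0.03 and 0.064 m and angle between clip_seat's own z axis and vertical below 0.25 rad and z of clip_seat in the frame of fork below 0.026 m and value of joint pin above 0.04 m), for 0.05 s.
At the end, for the whole second after the job is handed in: Pin within 3 mm of its home stop; the straight leg upright (0.25 rad) through the cross hole, its seat point within 4 mm of the pin axis in height and 3.5 mm sideways, the cotter square to the pin within 0.25 rad, and the bow closed again (under 0.04 rad) around the pin (value of joint pin above 0.04 m and x of clip_seat in the frame of fork between -0.0035 and 0.0035 m and y of clip_seat in the frame of fork between 0.03 and 0.064 m and angle between clip_seat's own z axis and vertical below 0.25 rad and z of clip_seat in the frame of fork between -0.004 and 0.004 m and angle between the y axis of clip_seat and the y axis of fork, either way round below 0.25 rad and value of joint bow below 0.04 rad); the robot touches nothing.
It fails at once if the cotter is pressed on the pin or the clamp with more than 25 N (contact force between clip and pin above 25 N or contact force between clip and pack_clamp above 25 N).
It fails at once if a tool lying about is shifted by more than 40 mm (distance of any of screwdriver, flush_cutter, tape, marker from where it was at the start of the episode above 0.04 m).
It also fails if it takes over 58 s, if anything falls off the work surface, if the arm or the gripper's body presses on something with over 40 N, if the wrist force passes 120 N, or if a joint passes its speed limit or range.

## Robot

A 7-joint arm with a two-finger parallel gripper is mounted at the origin on a cart in front of the work surface, level with it; the furniture and walls round the work are solid. World frame = base frame: x ahead of the robot, y to its left, z up, the work surface at z = 0. Lengths are in m, angles in degrees, forces in N, time in s.
With the tool pointing down it reaches from about 0.425 to 0.875 m from the base axis. Payload 4.7 kg.
Tool frame: the origin (TCP) lies at the very end of the fingers, on their centre line; the grasp point (between the pads) lies 19 mm behind it; y points along the fingers, x is the direction in which the jaws open and shut, and the axes are right-handed (so a half turn about y gives the same grasp; the last joint's range is limited). The gripper opens to 87 mm and grips with 3 to 60 N. Pads are 19 mm wide; open, the fingers measure 117 mm over their backs; the gripper's body (75 mm by 190 mm) begins 51 mm behind the grasp point.
Start: joints at [-63.192, 18.392, -4.016, 83.108, 1.295, 78.541, -3.26], TCP at [0.285, 0.584, 0.223] pointing down, gripper open.
Joint ranges: [-163.93, 163.93], [-17.29, 119.83], [-79.2, 71.16], [3.27, 140.29], [-89.18, 269.18], [5.43, 117.66], [-154.24, 154.24]. Speed limits (degrees/s): [147.25, 147.25, 180, 180, 180, 180, 180].

## Interface

Orientations are given as a 3x3 rotation matrix whose columns are the frame's x, y, z axes.
In Python, from cell import r gives the robot as it stands. The module is installed in compiled form; this text tells all that it offers.
- The arm moves only by the shell command python3 -m creep 'ROWS' [FORCE]. ROWS is JSON, a list of rows, each an object with "claw": the closure, from -1 (fully open) to 1 (shut), so that 0 is half open; "slide": the shift along the tool's x, y, z in mm, a list of three; "twist": the turn about the tool's y in degrees. In form: [{"claw": claw, "slide": [x, y, z], "twist": twist}, ...]. A call has 1 to 20 rows; each row shifts and turns the commanded pose from where the row before left it, along the tool's axes as they then stand; what a row does not reach is not made up. A row lasts 1/8 s, in which the tool goes at most 62.5 mm and 10.7 degrees, less where a joint would pass 70% of its speed; a pose out of reach is approached as far as the arm can. A call is refused whole if a number of a shift passes 62.5 or a number of a turn 10.7, either way. A call with a gripper value outside its range is refused whole. The fingers move at their own pace and stop on an object; FORCE is the grip in N (left out, the last holds). Time passes only in rows, so rows that do not move let the fingers close. It gives the time, the measured TCP pose, the force and the opening at its end, in the units of the state.
- r.sense(): the state, without advancing time (a new reading comes with each control period).
- r.camera(name): name is "side" or "top" or "wrist"; returns (picture, depth): 400x640x3 uint8, red, green, blue; 400x640 float32, m along the optical axis (not along the pixel's ray), 0 where there is no reading.
- r.camera_model(name): a dict with "fx", "fy", "cx", "cy" (pixels), "dist_coeffs" ([k1, k2, p1, p2, k3] as OpenCV has them; the pictures are not rectified), "R" (3x3) and "t" (3): a world point X has camera coordinates R X + t. Camera axes: x right, y down, z forward; pixel columns grow to the right and rows downward; lengths in m; the calibration is good to about 2 mm. A picture is of the moment at which its call begins: read the wrist's pose just before it. camera_model takes no time and is no camera call; for the wrist camera it gives the pose at the moment of the call.
- r.close_job(): hands the job in, once; it reports no verdict.
Trained networks look in the newest picture that a camera, given by its name, has taken for a name from the list of things; names that differ only in an ending like _2 or _b are one class to them, and where a whole thing is asked for, a point or a joint stands for the part that bears it (a point fixed in the world has none). Each returns a list of dicts, best first, with "confidence" (0 to 1); they miss things now and then, are a little off and sometimes report something else, mostly with a low value. They report only what shows in the picture. A call takes as long as a camera call. They do not tell look-alikes from the thing itself.
- r.recognise(camera, query): "position" ([column, row] in pixels, amid what is visible of it).
The state is a dict: "t": time; "joint_pos": joint angles; "qd": joint speeds; "tau": joint torques, N m; "tool_pos": TCP position; "ee_rot": TCP orientation; "force": force on the tool from outside, world axes, zero at the start; "wrist_torque": the same for the moment, N m; "opening": opening from 0.0 (shut) to 1.0 (fully open).
Only numpy, scipy, OpenCV 4.12 (cv2) and the standard library are available. Lean on these libraries where they do the work, as an engineer would, in place of code of your own. Each camera call takes 0.05 s, during which the arm holds its last target.

## Working session

There is one attempt and no reset: what is moved stays moved. The work goes in short steps, Python scripts to look and compute and a shell command to move; the robot and the scene stay as the last step left them, time stands still between calls to the robot, and variables do not carry over. Pictures are saved under pics/ and viewed, and the job is handed in when it is done.

```bash
mkdir -p pics; ls
cat > h.py <<'E'
import numpy as np, cv2
from cell import r
def save(n,img): cv2.imwrite('pics/'+n+'.png',cv2.cvtColor(img,cv2.COLOR_RGB2BGR))
def world(m,d,u,v,z=None):
    K=np.array([[m['fx'],0,m['cx']],[0,m['fy'],m['cy']],[0,0,1]])
    p=cv2.undistortPoints(np.array([[[u,v]]],float),K,np.array(m['dist_coeffs']))[0,0]
    ray=np.array([p[0],p[1],1.]); R=np.array(m['R']);t=np.array(m['t'])
    if z is None: return R.T@(ray*d-t)
    o=-R.T@t; w=R.T@ray
    return o+w*(z-o[2])/w[2]
def proj(m,X):
    K=np.array([[m['fx'],0,m['cx']],[0,m['fy'],m['cy']],[0,0,1]])
    return cv2.projectPoints(np.array(X,float).reshape(-1,1,3),cv2.Rodrigues(np.array(m['R']))[0],np.array(m['t'],float),K,np.array(m['dist_coeffs']))[0][:,0]
E
python3 - <<'E'
from h import *
np.set_printoptions(precision=4,suppress=True)
print(r.sense())
for n in('side','top','wrist'):
    p,d=r.camera(n); save(n+'0',p); np.save(n+'0.npy',d); m=r.camera_model(n)
    print(n,m)
    for q in (['clip_grip','fork','pin','sheath','pack_clamp'] if n!='wrist' else []):
        for o in r.recognise(n,q)[:3]:
            u,v=o['position'];dd=d[int(v),int(u)]
            print(q,o, world(m,dd,u,v))
E
```

```text
pics
{'t': 0.0, 'joint_pos': array([-63.1916,  18.4396,  -4.015 ,  83.1763,   1.293 ,  78.5402,
        -3.2586]), 'qd': array([ 0.0237,  0.0763,  0.0159, -0.0577, -0.0557, -0.0599,  0.0764]), 'tau': array([ -0.0007, -49.1274,  -0.404 , -31.2535,  -0.064 ,   0.0435,
         0.0002]), 'tool_pos': array([0.2847, 0.5837, 0.2214]), 'ee_rot': array([[ 0.4383, -0.0008, -0.8988],
       [ 0.8988, -0.0018,  0.4383],
       [-0.0019, -1.    , -0.0001]]), 'force': array([0.0612, 0.3281, 0.119 ]), 'wrist_torque': array([ 0.0051, -0.0446,  0.043 ]), 'opening': 0.9978744167741733}
side {'fx': 370.16634278052265, 'fy': 370.16634278052265, 'cx': 318.20669059297984, 'cy': 200.04057946971056, 'dist_coeffs': array([-0.0017,  0.    ,  0.    ,  0.    ,  0.    ]), 'R': array([[-0.979 , -0.2036,  0.0134],
       [-0.1368,  0.6064, -0.7833],
       [ 0.1513, -0.7687, -0.6215]]), 't': array([0.519 , 0.131 , 1.0035])}
clip_grip {'position': [336.8, 250.1], 'confidence': 0.8} [0.456  0.1156 0.0082]
clip_grip {'position': [324.4, 272.9], 'confidence': 0.67} [0.4606 0.2747 0.0982]
clip_grip {'position': [318.5
[... 745 characters left out ...]
confidence': 0.49} [0.4594 0.1042 0.0177]
fork {'position': [357.0, 190.2], 'confidence': 0.59} [ 0.5433 -0.122   0.044 ]
pin {'position': [386.6, 202.3], 'confidence': 0.58} [ 0.5047 -0.2161  0.0559]
sheath {'position': [236.9, 215.4], 'confidence': 0.56} [0.4575 0.2591 0.0728]
pack_clamp {'position': [358.9, 187.2], 'confidence': 0.57} [ 0.5522 -0.1269  0.0561]
wrist {'fx': 328.39308115026637, 'fy': 328.39308115026637, 'cx': 320.6686290688447, 'cy': 198.24712459106308, 'dist_coeffs': array([-0.0463,  0.    ,  0.    ,  0.    ,  0.    ]), 'R': array([[ 0.4365,  0.8997, -0.0013],
       [ 0.8734, -0.4234,  0.2406],
       [ 0.2159, -0.1062, -0.9706]]), 't': array([-0.6502, -0.0316,  0.3895])}
```

View pics/side0.png

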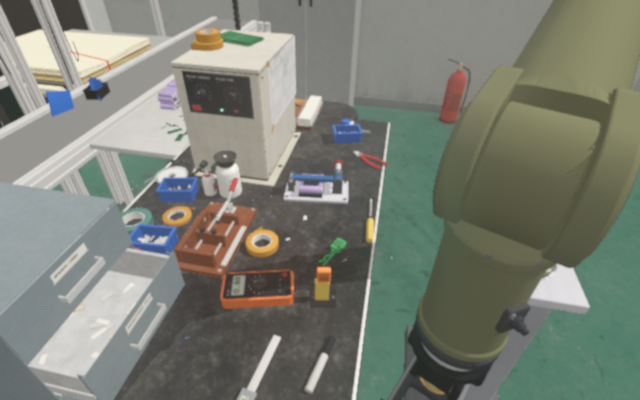

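View pics/top0.png

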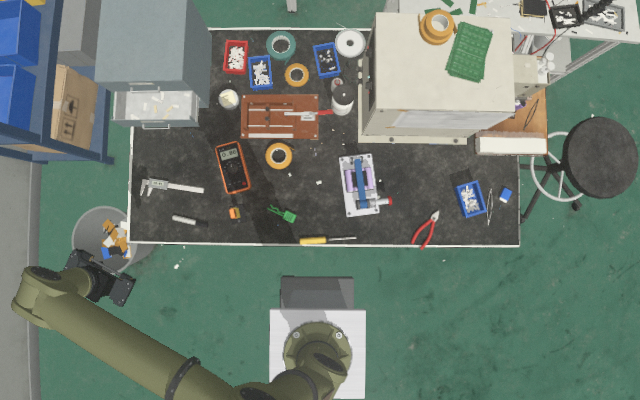

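View pics/wrist0.png

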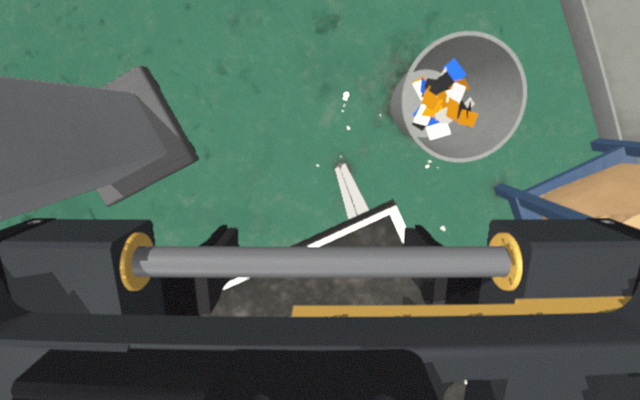

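The side view shows the orange handle in its yellow sheath at (323,273). A green look-alike lies at (336,248), and the clamp is at (318,188) with its red pin head at (338,168). In the top view the cotter is at (235,213), the green look-alike at (283,213), and the clamp's red head at (389,201). The orange multimeter, the tape rolls and a box of orange parts could also be confused with it. Next I'll take close crops.

Run:
```python
import cv2,numpy as np
t=cv2.imread('pics/top0.png'); s=cv2.imread('pics/side0.png')
a=cv2.resize(t[145:225,330:410],(400,400),interpolation=cv2.INTER_CUBIC)
b=cv2.resize(t[190:240,215:265],(400,400),interpolation=cv2.INTER_CUBIC)
cv2.imwrite('pics/ct.png',np.hstack([a,b]))
a=cv2.resize(s[150:220,270:370],(400,280),interpolation=cv2.INTER_CUBIC)
b=cv2.resize(s[240:310,270:370],(400,280),interpolation=cv2.INTER_CUBIC)
cv2.imwrite('pics/cs.png',np.hstack([a,b]))
```

```text
(no output)
```

View pics/ct.png

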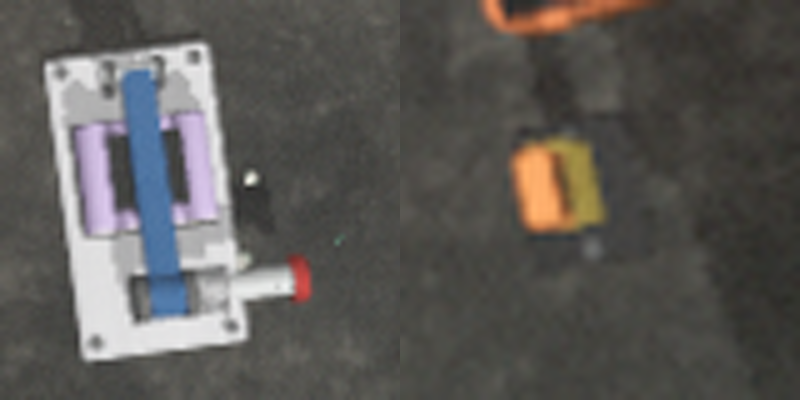

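View pics/cs.png

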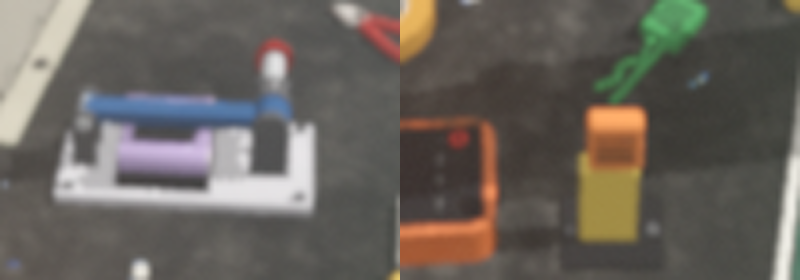

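Run:
```python
from h import *
np.set_printoptions(precision=4,suppress=True)
m=r.camera_model('top')
f=lambda p:(330+p[0]/5-.4,145+p[1]/5-.4)
C=np.array([world(m,0,*f(p),z=.012) for p in [(45,60),(208,43),(247,340),(85,360)]]);print(C)
x=(C[0]+C[1]-C[2]-C[3])/2; print(np.linalg.norm(x),np.degrees(np.arctan2(x[1],x[0])))
y=(C[0]+C[3]-C[1]-C[2])/2; print(np.linalg.norm(y),np.degrees(np.arctan2(y[1],y[0])))
c=C.mean(0); ux=x/np.linalg.norm(x); print('origin if y centred', c-ux*.065)
P=[world(m,0,*f(p),z=.063) for p in [(190,285),(290,278),(302,278),(311,278)]];print(np.array(P))
g=lambda p:(215+p[0]/8-.4,190+p[1]/8-.4)
P=np.array([world(m,0,*g(p),z=.117) for p in [(512,150),(547,145),(565,222),(530,230)]]);print(P,P.mean(0))
# side depth handle
d=np.load('side0.npy');m=r.camera_model('side')
for u,v in[(323,268),(324,274),(324,279)]: print(world(m,d[v,u],u,v))
m=r.camera_model('wrist');print(-m['R'].T@m['t'], m['R'][2])
```

```text
[[ 0.6564 -0.0634  0.012 ]
 [ 0.6692 -0.1717  0.012 ]
 [ 0.4724 -0.198   0.012 ]
 [ 0.4582 -0.0912  0.012 ]]
0.19935574052919072 7.805414828538847
0.10838950683543923 97.14104113650356
origin if y centred [ 0.4997 -0.1399  0.012 ]
[[ 0.5061 -0.1542  0.063 ]
 [ 0.5112 -0.2181  0.063 ]
 [ 0.5112 -0.2258  0.063 ]
 [ 0.5113 -0.2316  0.063 ]]
[[0.4802 0.1237 0.117 ]
 [0.4822 0.1103 0.117 ]
 [0.453  0.103  0.117 ]
 [0.4498 0.1163 0.117 ]] [0.4663 0.1133 0.117 ]
[0.4655 0.2663 0.1034]
[0.4611 0.2765 0.0966]
[0.4611 0.2741 0.077 ]
[0.2273 0.6129 0.3848] [ 0.2159 -0.1062 -0.9706]
```

```bash
python3 -m creep '[{"claw":1,"slide":[0,0,0],"twist":-10.7},{"claw":1,"slide":[0,0,0],"twist":-10.7},{"claw":1,"slide":[0,0,0],"twist":-10.7},{"claw":1,"slide":[0,0,0],"twist":-1.5}]' 20
cat > go.py <<'E'
import sys
from h import *
s=r.sense(); T=np.array([float(a) for a in sys.argv[1:4]])
R=np.array(s['ee_rot']); d=(T-s['tool_pos'])*1000
print('t',round(s['t'],2),'pos',s['tool_pos'].round(4),'yaw x',np.degrees(np.arctan2(R[1,0],R[0,0])).round(2),'force',s['force'].round(2),'open',round(s['opening'],3)); print('slide total',(R.T@d).round(1),'rows>=',np.linalg.norm(d)/62)
E
python3 go.py .56 -.17 .2214
```

```text
t: 1.15
tool_pos: [0.285, 0.5842, 0.2226]
ee_rot: [[-0.132, -0.0, -0.991], [0.991, 0.0, -0.132], [0.0, -1.0, -0.0]]
force: [0.1, -0.1, 0.1]
opening: 0.631
t 1.15 pos [0.285  0.5842 0.2226] yaw x 97.56 force [ 0.06 -0.11  0.13] open 0.631
slide total [-783.9    1.1 -173.3] rows>= 12.948521930111054
```

```bash
python3 -m creep '[{"claw":1,"slide":[-56,0,-12.4],"twist":0},{"claw":1,"slide":[-56,0,-12.4],"twist":0},{"claw":1,"slide":[-56,0,-12.4],"twist":0},{"claw":1,"slide":[-56,0,-12.4],"twist":0},{"claw":1,"slide":[-56,0,-12.4],"twist":0},{"claw":1,"slide":[-56,0,-12.4],"twist":0},{"claw":1,"slide":[-56,0,-12.4],"twist":0},{"claw":1,"slide":[-56,0,-12.4],"twist":0},{"claw":1,"slide":[-56,0,-12.4],"twist":0},{"claw":1,"slide":[-56,0,-12.4],"twist":0},{"claw":1,"slide":[-56,0,-12.4],"twist":0},{"claw":1,"slide":[-56,0,-12.4],"twist":0},{"claw":1,"slide":[-56,0,-12.4],"twist":0},{"claw":1,"slide":[-56,0,-12.4],"twist":0},{"claw":1,"slide":[0,0,0],"twist":0}]'
python3 - <<'E'
from h import *
np.set_printoptions(precision=4,suppress=True)
m=r.camera_model('wrist');p,d=r.camera('wrist');save('w1',p);np.save('w1.npy',d);np.save('w1m.npy',m,allow_pickle=True)
print(m)
for q in ['fork','pin','pack_clamp']: print(q,r.recognise('wrist',q)[:2])
# top: handle
mt=r.camera_model('top')
g=lambda p:(215+(p[0]-400)/8-.4,190+p[1]/8-.4)
P=np.array([world(mt,0,*g(p),z=.117) for p in [(512,150),(547,145),(565,222),(530,230)]]);print(P,P.mean(0))
E
python3 go.py .5 -.14 .2
```

```text
t: 3.02
tool_pos: [0.5604, -0.1759, 0.2225]
ee_rot: [[-0.121, -0.0, -0.993], [0.993, -0.004, -0.121], [-0.004, -1.0, 0.001]]
force: [0.3, 1.1, -0.8]
opening: 0.007
{'fx': 328.39308115026637, 'fy': 328.39308115026637, 'cx': 320.6686290688447, 'cy': 198.24712459106308, 'dist_coeffs': array([-0.0463,  0.    ,  0.    ,  0.    ,  0.    ]), 'R': array([[-0.1232,  0.9924, -0.0045],
       [ 0.9634,  0.1207,  0.2392],
       [ 0.238 ,  0.0251, -0.9709]]), 't': array([ 0.2448, -0.5484,  0.2599])}
fork [{'position': [353.8, 150.5], 'confidence': 0.62}]
pin [{'position': [356.2, 150.5], 'confidence': 0.66}, {'position': [289.5, 124.5], 'confidence': 0.61}]
pack_clamp [{'position': [358.0, 153.9], 'confidence': 0.82}]
[[0.4784 0.2772 0.117 ]
 [0.4805 0.2637 0.117 ]
 [0.4511 0.2562 0.117 ]
 [0.4479 0.2696 0.117 ]] [0.4645 0.2667 0.117 ]
t 3.23 pos [ 0.5608 -0.1682  0.2225] yaw x 97.65 force [-0.5   0.08 -0.79] open 0.007
slide total [36.1 22.5 56.5] rows>= 1.140255565184707
```

View pics/w1.png

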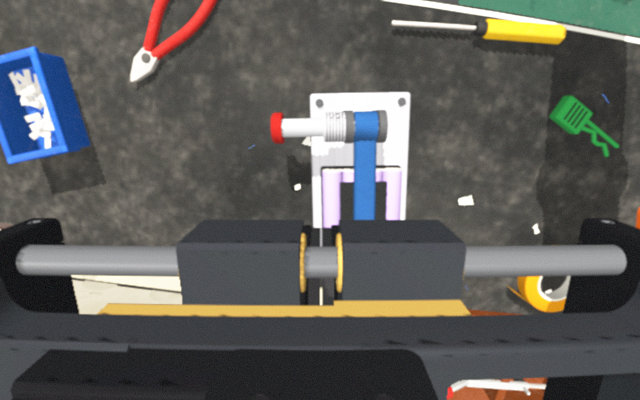

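The wrist view shows the clamp, with its red head at (278,127) and the fork at (367,126). The green look-alike is at (575,115).

Run:
```python
from h import *
np.set_printoptions(precision=4,suppress=True)
m=np.load('w1m.npy',allow_pickle=True).item();d=np.load('w1.npy');p=cv2.imread('pics/w1.png')
cv2.imwrite('pics/w1c.png',cv2.resize(p[85:225,265:415],(750,700),interpolation=cv2.INTER_CUBIC))
for u,v in[(278,127),(290,127),(300,127),(310,127),(355,115),(367,125),(383,125),(320,97)]: print(u,v,world(m,d[v,u],u,v))
```

```text
278 127 [ 0.5104 -0.2235  0.0692]
290 127 [ 0.5093 -0.2128  0.0629]
300 127 [ 0.5081 -0.2032  0.0635]
310 127 [ 0.5069 -0.1938  0.0627]
355 115 [ 0.4905 -0.1526  0.0643]
367 125 [ 0.4982 -0.1405  0.0685]
383 125 [ 0.4963 -0.1254  0.0679]
320 97 [ 0.4752 -0.1883  0.011 ]
```

View pics/w1c.png

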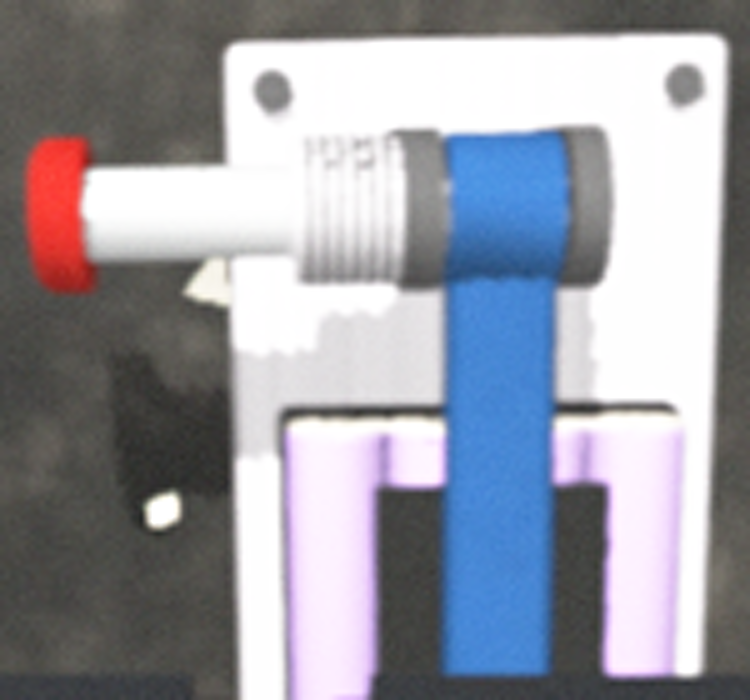

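Run:
```python
from h import *
np.set_printoptions(precision=4,suppress=True)
m=np.load('w1m.npy',allow_pickle=True).item()
f=lambda x,y:(265+x/5-.4,85+y/5-.4)
A=world(m,0,*f(400,205),z=.068);B=world(m,0,*f(610,203),z=.068);print(A,B,(A+B)/2)
# pin silhouettes around z=.054 (tangent)
for x in(100,150,220): print((world(m,0,*f(x,168),z=.057)+world(m,0,*f(x,258 if x>100 else 258),z=.057))/2)
for z in (.054,.069): print('head outer/inner',world(m,0,*f(28,214),z=z),world(m,0,*f(90,214),z=z))
for a in [((228,45),(722,38))]: 
  print([world(m,0,*f(*q),z=.012) for q in a])
  v=world(m,0,*f(*a[0]),z=.012)-world(m,0,*f(*a[1]),z=.012); print(np.degrees(np.arctan2(-v[1],-v[0])),np.linalg.norm(v))
for a in [((235,600),(225,60)),((703,660),(722,50))]:
  v=world(m,0,*f(*a[0]),z=.012)-world(m,0,*f(*a[1]),z=.012); print(np.degrees(np.arctan2(v[1],v[0])))
```

```text
[ 0.5014 -0.1613  0.068 ] [ 0.496 -0.122  0.068] [ 0.4987 -0.1417  0.068 ]
[ 0.5104 -0.2186  0.057 ]
[ 0.5092 -0.2089  0.057 ]
[ 0.5075 -0.1953  0.057 ]
head outer/inner [ 0.5124 -0.2331  0.054 ] [ 0.5109 -0.2209  0.054 ]
head outer/inner [ 0.5116 -0.2308  0.069 ] [ 0.5102 -0.2192  0.069 ]
[array([ 0.473 , -0.1994,  0.012 ]), array([ 0.4579, -0.0927,  0.012 ])]
98.03956723023359 0.1076782065971993
7.744937038723301
8.718886247196135
```

```bash
python3 go.py .5178 -.2724 .045
```

```text
t 3.23 pos [ 0.5608 -0.1682  0.2225] yaw x 97.65 force [-0.5   0.08 -0.79] open 0.007
slide total [-97.7 177.4  56.5] rows>= 3.3908483049544995
```

```bash
python3 -m creep '[{"claw":1,"slide":[-49,0,28],"twist":-0.35},{"claw":1,"slide":[-49,0,28],"twist":0},{"claw":1,"slide":[0,50,0],"twist":0},{"claw":1,"slide":[0,50,0],"twist":0},{"claw":1,"slide":[0,50,0],"twist":0},{"claw":1,"slide":[0,27,0],"twist":0},{"claw":1,"slide":[0,0,0],"twist":0}]'; python3 go.py .5178 -.2724 .045
```

```text
t: 4.1
tool_pos: [0.5173, -0.2719, 0.0436]
ee_rot: [[-0.14, -0.004, -0.99], [0.99, 0.003, -0.14], [0.003, -1.0, 0.004]]
force: [0.6, 0.5, -0.1]
opening: 0.015
t 4.1 pos [ 0.5173 -0.2719  0.0436] yaw x 98.06 force [ 0.58  0.52 -0.09] open 0.015
slide total [-0.6 -1.4 -0.4] rows>= 0.025031616712329997
```

```bash
python3 -m creep '[{"claw":1,"slide":[12,0,0],"twist":0},{"claw":1,"slide":[10,0,0],"twist":0},{"claw":1,"slide":[6,0,0],"twist":0},{"claw":1,"slide":[6,0,0],"twist":0},{"claw":1,"slide":[6,0,0],"twist":0}]'; python3 -m creep '[{"claw":1,"slide":[6,0,0],"twist":0},{"claw":1,"slide":[6,0,0],"twist":0}]';python3 -m creep '[{"claw":1,"slide":[4,0,0],"twist":0},{"claw":1,"slide":[0,0,0],"twist":0}]'
```

```text
t: 4.72
tool_pos: [0.5136, -0.237, 0.0464]
ee_rot: [[-0.137, 0.003, -0.991], [0.991, -0.004, -0.137], [-0.004, -1.0, -0.002]]
force: [0.4, -5.8, -0.7]
opening: 0.003
t: 4.97
tool_pos: [0.512, -0.2255, 0.0463]
ee_rot: [[-0.137, 0.003, -0.991], [0.991, -0.004, -0.137], [-0.004, -1.0, -0.002]]
force: [1.8, -4.9, 0.5]
opening: 0.002
t: 5.22
tool_pos: [0.5113, -0.2206, 0.0462]
ee_rot: [[-0.138, 0.002, -0.99], [0.99, -0.002, -0.138], [-0.002, -1.0, -0.002]]
force: [1.3, -5.1, 1.4]
opening: 0.005
```

```bash
python3 -m creep '[{"claw":1,"slide":[5,0,0],"twist":0},{"claw":1,"slide":[5,0,0],"twist":0}]'; python3 -m creep '[{"claw":1,"slide":[3,0,0],"twist":0},{"claw":1,"slide":[0,0,0],"twist":0}]'; python3 -m creep '[{"claw":1,"slide":[2,0,0],"twist":0},{"claw":1,"slide":[0,0,0],"twist":0}]'
```

```text
t: 5.48
tool_pos: [0.51, -0.2109, 0.0462]
ee_rot: [[-0.137, 0.002, -0.991], [0.991, -0.002, -0.137], [-0.003, -1.0, -0.002]]
force: [1.4, -5.2, 1.2]
opening: 0.002
t: 5.72
tool_pos: [0.5094, -0.207, 0.046]
ee_rot: [[-0.138, 0.001, -0.99], [0.99, -0.001, -0.138], [-0.001, -1.0, -0.001]]
force: [2.3, -4.8, 2.4]
opening: 0.004
t: 5.98
tool_pos: [0.5091, -0.2049, 0.046]
ee_rot: [[-0.138, 0.001, -0.99], [0.99, -0.001, -0.138], [-0.001, -1.0, -0.001]]
force: [1.5, -4.7, 2.7]
opening: 0.008
```

```bash
python3 -m creep '[{"claw":1,"slide":[2,0,0],"twist":0},{"claw":1,"slide":[0,0,0],"twist":0}]'; python3 -m creep '[{"claw":1,"slide":[2,0,0],"twist":0},{"claw":1,"slide":[0,0,0],"twist":0}]'; python3 -m creep '[{"claw":1,"slide":[2,0,0],"twist":0},{"claw":1,"slide":[0,0,0],"twist":0}]'
```

```text
t: 6.22
tool_pos: [0.5088, -0.2027, 0.0459]
ee_rot: [[-0.138, 0.001, -0.99], [0.99, -0.0, -0.138], [-0.001, -1.0, -0.001]]
force: [1.4, -5.1, 3.8]
opening: 0.006
t: 6.48
tool_pos: [0.5085, -0.2009, 0.0459]
ee_rot: [[-0.138, 0.001, -0.99], [0.99, -0.001, -0.138], [-0.001, -1.0, -0.001]]
force: [1.9, -5.2, 1.9]
opening: 0.01
t: 6.72
tool_pos: [0.5085, -0.2009, 0.0461]
ee_rot: [[-0.137, 0.002, -0.991], [0.991, -0.003, -0.137], [-0.004, -1.0, -0.002]]
force: [2.7, -8.0, 1.1]
opening: 0.004
```

```bash
python3 -m creep '[{"claw":1,"slide":[4,0,0],"twist":0},{"claw":1,"slide":[0,0,0],"twist":0}]'; python3 -m creep '[{"claw":1,"slide":[4,0,0],"twist":0},{"claw":1,"slide":[0,0,0],"twist":0},{"claw":1,"slide":[0,0,0],"twist":0}]'
python3 go.py .5 -.14 .05
```

```text
t: 6.98
tool_pos: [0.5084, -0.2008, 0.0465]
ee_rot: [[-0.136, 0.005, -0.991], [0.991, -0.009, -0.136], [-0.01, -1.0, -0.003]]
force: [4.6, -15.8, -1.0]
opening: 0.007
t: 7.35
tool_pos: [0.5083, -0.2008, 0.0469]
ee_rot: [[-0.133, 0.007, -0.991], [0.991, -0.014, -0.133], [-0.015, -1.0, -0.005]]
force: [6.1, -23.0, -2.9]
opening: 0.003
t 7.35 pos [ 0.5083 -0.2008  0.0469] yaw x 97.66 force [  6.13 -23.01  -2.89] open 0.003
slide total [61.3 -4.   0.1] rows>= 0.9907263577900384
```

```bash
python3 -m creep '[{"claw":1,"slide":[-12,0,0],"twist":0},{"claw":1,"slide":[-20,0,0],"twist":0},{"claw":1,"slide":[0,-40,0],"twist":0},{"claw":1,"slide":[0,-42,0],"twist":0},{"claw":1,"slide":[0,0,0],"twist":0}]'; python3 go.py .553 -.087 .125
```

```text
t: 7.98
tool_pos: [0.5127, -0.2208, 0.1299]
ee_rot: [[-0.14, 0.004, -0.99], [0.99, 0.002, -0.14], [0.002, -1.0, -0.004]]
force: [0.5, -0.5, -0.1]
opening: 0.005
t 7.97 pos [ 0.5127 -0.2208  0.1299] yaw x 98.03 force [ 0.53 -0.54 -0.1 ] open 0.005
slide total [126.8   5.3 -58.6] rows>= 2.2546914711642705
```

```bash
python3 -m creep '[{"claw":1,"slide":[43,0,-20],"twist":0},{"claw":1,"slide":[43,0,-20],"twist":0},{"claw":1,"slide":[41,5,-18],"twist":0},{"claw":1,"slide":[0,0,0],"twist":0},{"claw":1,"slide":[0,0,0],"twist":0}]'
python3 - <<'E'
from h import *
s=r.sense();print(s['tool_pos'])
m=r.camera_model('wrist');p,d=r.camera('wrist');save('w2',p);np.save('w2.npy',d);np.save('w2m.npy',m,allow_pickle=True)
a=cv2.cvtColor(p,cv2.COLOR_RGB2BGR)
cv2.imwrite('pics/w2c.png',cv2.resize(a[60:180,230:390],(800,600),interpolation=cv2.INTER_CUBIC))
E
```

```text
t: 8.6
tool_pos: [0.5497, -0.0878, 0.1212]
ee_rot: [[-0.139, -0.003, -0.99], [0.99, 0.0, -0.139], [0.001, -1.0, 0.003]]
force: [-0.2, -0.9, -0.2]
opening: 0.007
[ 0.54965163 -0.08777262  0.12119531]
```

View pics/w2.png

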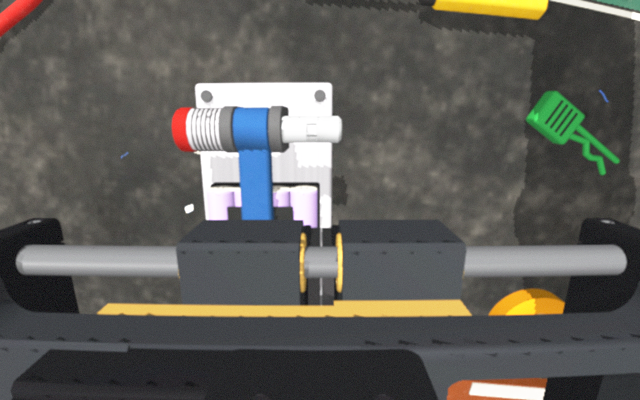

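View pics/w2c.png

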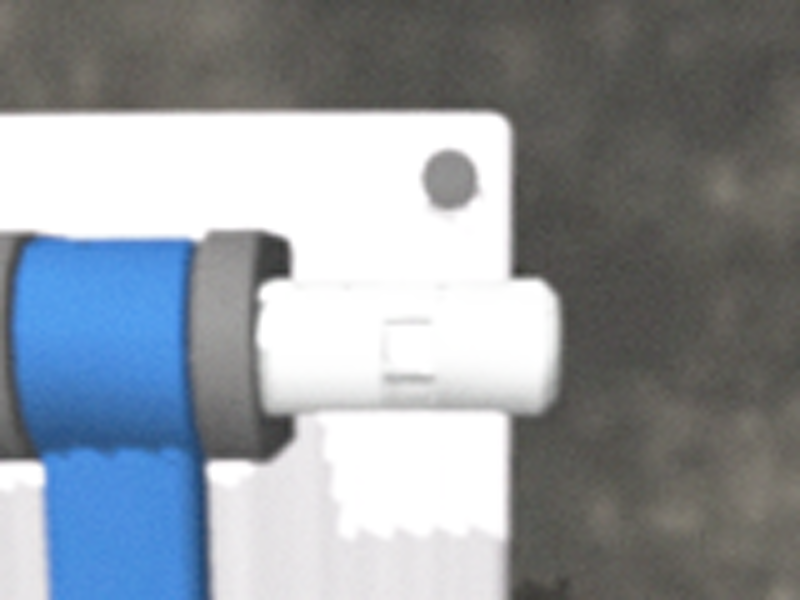

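The hole shows as a small square at about (312,130) in the wrist image. The head now sits on the collar, so the pin is home.

Run:
```python
from h import *
np.set_printoptions(precision=4,suppress=True)
m=np.load('w2m.npy',allow_pickle=True).item();d=np.load('w2.npy')
f=lambda x,y:(230+x/5-.4,60+y/5-.4)
w=lambda x,y,z:world(m,0,*f(x,y),z=z)
print('hole',w(409,350,.063),w(385,320,.063),w(435,382,.063))
for x in(330,409,500): print('axis',(w(x,283,.057)+w(x,411,.057))/2, w(x,283,.057)-w(x,411,.057))
print('end',w(560,347,.054))
print('cheek outer',w(250,345,.069),w(190,345,.069))
h=w(409,348,.063); F=np.array([.4995,-.1417,.063]); a=np.radians(8);print('hole in fork', (h-F)@[np.cos(a),np.sin(a),0],(h-F)@[-np.sin(a),np.cos(a),0])
for u,v in [(300,130),(311,130),(328,130),(315,100)]:print(world(m,d[v,u],u,v))
```

```text
hole [ 0.4945 -0.102   0.063 ] [ 0.4911 -0.1056  0.063 ] [ 0.4982 -0.098   0.063 ]
axis [ 0.4959 -0.1127  0.057 ] [-0.0169 -0.0021  0.    ]
axis [ 0.4944 -0.1022  0.057 ] [-0.0169 -0.0023  0.    ]
axis [ 0.4927 -0.09    0.057 ] [-0.0168 -0.0025  0.    ]
end [ 0.4915 -0.0817  0.054 ]
cheek outer [ 0.4965 -0.1221  0.069 ] [ 0.4976 -0.1297  0.069 ]
hole in fork 0.0003465021952403398 0.04003327442158789
[ 0.4958 -0.1094  0.0631]
[ 0.4967 -0.1034  0.0128]
[ 0.4932 -0.0911  0.0632]
[ 0.473  -0.1034  0.0119]
```

```bash
python3 go.py .53 .27 .17
```

```text
t 8.65 pos [ 0.5498 -0.0888  0.1216] yaw x 97.9 force [0.52 0.22 0.92] open 0.003
slide total [358.1 -48.3 -29.6] rows>= 5.848342036253322
```

```bash
python3 -m creep '[{"claw":1,"slide":[30,-48,0],"twist":0},{"claw":1,"slide":[60,0,-6],"twist":0},{"claw":1,"slide":[60,0,-6],"twist":0},{"claw":1,"slide":[60,0,-6],"twist":-3},{"claw":1,"slide":[60,0,-6],"twist":-3},{"claw":1,"slide":[55,0,-6],"twist":0},{"claw":1,"slide":[33,0,0],"twist":0},{"claw":0,"slide":[0,0,0],"twist":0},{"claw":0,"slide":[0,0,0],"twist":0}]'
python3 - <<'E'
from h import *
s=r.sense();print(s['tool_pos'])
m=r.camera_model('wrist');p,d=r.camera('wrist');save('w3',p);np.save('w3.npy',d);np.save('w3m.npy',m,allow_pickle=True)
print(r.recognise('wrist','clip_grip')[:3],r.recognise('wrist','sheath')[:3])
E
```

```text
t: 9.78
tool_pos: [0.5196, 0.2668, 0.1703]
ee_rot: [[-0.238, -0.0, -0.971], [0.971, -0.001, -0.238], [-0.001, -1.0, 0.001]]
force: [-0.3, 0.3, 0.4]
opening: 0.152
[0.51958916 0.26675818 0.17032696]
[{'position': [342.7, 134.8], 'confidence': 0.66}, {'position': [171.9, 87.6], 'confidence': 0.57}] [{'position': [329.4, 124.0], 'confidence': 0.84}]
```

View pics/w3.png

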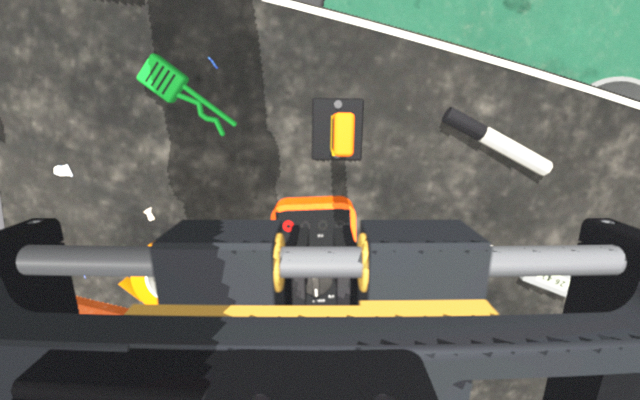

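Run:
```python
import cv2
p=cv2.imread('pics/w3.png');cv2.imwrite('pics/w3c.png',cv2.resize(p[85:175,285:405],(800,600),interpolation=cv2.INTER_CUBIC))
s=cv2.imread('pics/side0.png');cv2.imwrite('pics/s0c.png',cv2.resize(s[255:315,290:355],(650,600),interpolation=cv2.INTER_CUBIC))
```

```text
(no output)
```

View pics/w3c.png

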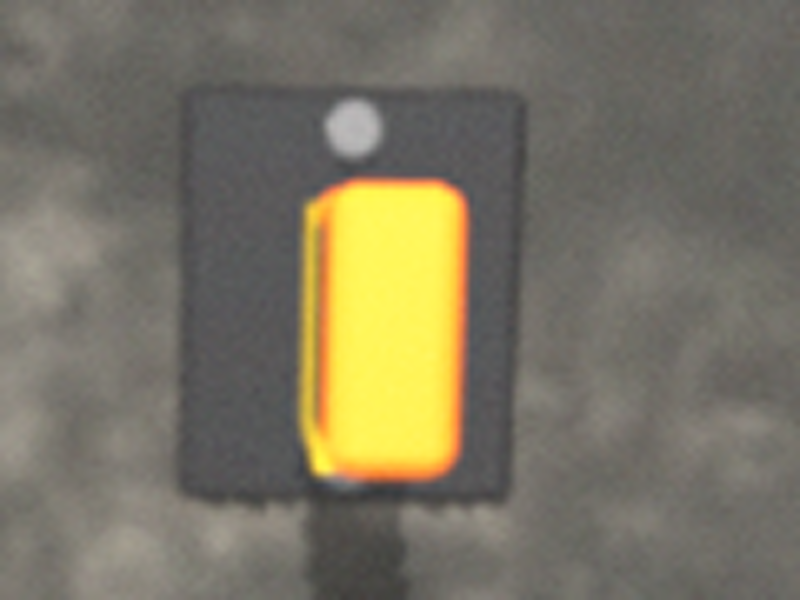

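View pics/s0c.png

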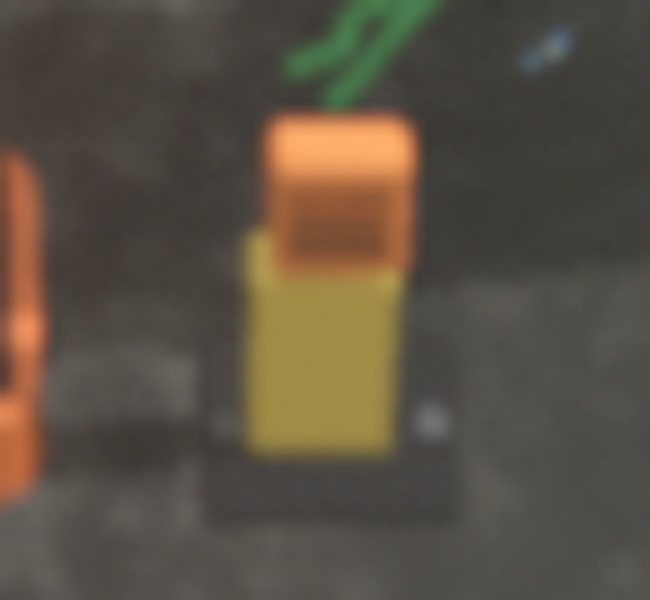

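Run:
```python
from h import *
np.set_printoptions(precision=4,suppress=True)
m=np.load('w3m.npy',allow_pickle=True).item();d=np.load('w3.npy')
k=800/120
f=lambda x,y:(285+x/k-.4,85+y/k-.4)
w=lambda x,y,z:world(m,0,*f(x,y),z=z)
z=.104
Q=np.array([w(327,182,z),w(466,182,z),w(460,478,z),w(322,478,z)]);print(Q,Q.mean(0))
v=(Q[2]+Q[3]-Q[0]-Q[1])/2;print('yaw',np.degrees(np.arctan2(v[1],v[0])),np.linalg.norm(v),np.linalg.norm(Q[0]-Q[1]))
for u,v in[(343,120),(343,135)]: print(world(m,d[v,u],u,v))
F=np.array([w(183,90,.004),w(520,93,.004),w(508,500,.004),w(183,495,.004)]);print('foot',F,F.mean(0))
v=(F[2]+F[3]-F[0]-F[1])/2;print('yaw',np.degrees(np.arctan2(v[1],v[0])))
ms=r.camera_model('side');ds=np.load('side0.npy')
g=lambda x,y:(290+x/10-.4,255+y/10-.4)
for x,y in [(320,350),(260,350),(385,350),(320,430),(290,220),(340,220),(390,220)]:
    u,v=g(x,y);print(x,y,world(ms,ds[int(round(v)),int(round(u))],u,v))
```

```text
[[0.4516 0.2586 0.104 ]
 [0.4482 0.2722 0.104 ]
 [0.4773 0.2795 0.104 ]
 [0.4808 0.2655 0.104 ]] [0.4645 0.2689 0.104 ]
yaw 13.719039973685272 0.029999542253048034 0.01408082149198098
[0.4553 0.2661 0.1029]
[0.465  0.2686 0.1045]
foot [[0.4416 0.2383 0.004 ]
 [0.4303 0.2856 0.004 ]
 [0.4875 0.2997 0.004 ]
 [0.4986 0.2521 0.004 ]] [0.4645 0.2689 0.004 ]
yaw 13.673451954736702
320 350 [0.4654 0.2762 0.0417]
260 350 [0.4787 0.279  0.0415]
385 350 [0.4512 0.2719 0.0401]
320 430 [0.4651 0.2748 0.0108]
290 220 [0.4726 0.2783 0.0871]
340 220 [0.4619 0.2759 0.0871]
390 220 [0.4514 0.2723 0.0855]
```

```bash
python3 go.py .4645 .2689 .072
```

```text
t 9.93 pos [0.5197 0.2669 0.1706] yaw x 103.75 force [-0.18  0.11 -0.14] open 0.28
slide total [15.2 98.6 53.2] rows>= 1.8235618320792941
```

```bash
python3 -m creep '[{"claw":0,"slide":[15,0,53],"twist":0},{"claw":0,"slide":[0,0,0],"twist":0},{"claw":0,"slide":[0,30,0],"twist":0}]' 40; python3 go.py .4645 .2689 .072
```

```text
t: 10.3
tool_pos: [0.4663, 0.2712, 0.1431]
ee_rot: [[-0.24, 0.006, -0.971], [0.971, 0.004, -0.24], [0.003, -1.0, -0.006]]
force: [0.2, -0.8, -0.3]
opening: 0.492
t 10.3 pos [0.4663 0.2712 0.1431] yaw x 103.89 force [ 0.23 -0.82 -0.3 ] open 0.492
slide total [-2.  71.   2.8] rows>= 1.1471876866687125
```

```bash
python3 -m creep '[{"claw":0,"slide":[0,30,0],"twist":0},{"claw":0,"slide":[0,20,0],"twist":0},{"claw":0,"slide":[0,0,0],"twist":0},{"claw":0,"slide":[0,0,0],"twist":0}]'; python3 go.py .4645 .2689 .072
```

```text
t: 10.8
tool_pos: [0.4651, 0.2707, 0.0916]
ee_rot: [[-0.24, 0.002, -0.971], [0.971, 0.001, -0.24], [0.0, -1.0, -0.002]]
force: [-1.5, 0.6, -0.3]
opening: 0.499
t 10.8 pos [0.4651 0.2707 0.0916] yaw x 103.89 force [-1.47  0.55 -0.29] open 0.499
slide total [-1.6 19.6  1.1] rows>= 0.3183979129730171
```

```bash
python3 -m creep '[{"claw":0,"slide":[-1.5,18,1],"twist":0.1},{"claw":0,"slide":[0,1,0],"twist":0},{"claw":1,"slide":[0,0,0],"twist":0},{"claw":1,"slide":[0,0,0],"twist":0},{"claw":1,"slide":[0,0,0],"twist":0},{"claw":1,"slide":[0,0,0],"twist":0},{"claw":1,"slide":[0,0,0],"twist":0}]' 40; python3 go.py .4645 .2689 .072
```

```text
t: 11.68
tool_pos: [0.4634, 0.2693, 0.0718]
ee_rot: [[-0.239, 0.0, -0.971], [0.971, 0.0, -0.239], [0.0, -1.0, -0.0]]
force: [-0.2, 0.8, 1.9]
opening: 0.155
t 11.68 pos [0.4634 0.2693 0.0718] yaw x 103.85 force [-0.22  0.83  1.93] open 0.155
slide total [-0.6 -0.2 -1. ] rows>= 0.01869785332007957
```

```bash
python3 -m creep '[{"claw":1,"slide":[0,-10,0],"twist":0},{"claw":1,"slide":[0,-25,0],"twist":0},{"claw":1,"slide":[0,-40,0],"twist":0},{"claw":1,"slide":[0,-35,0],"twist":0},{"claw":1,"slide":[0,0,0],"twist":0},{"claw":1,"slide":[0,0,0],"twist":0}]'
python3 - <<'E'
from h import *
s=r.sense();print(s['tool_pos'],s['force'],s['opening'])
p,d=r.camera('side');save('s1',p);np.save('s1.npy',d)
a=cv2.cvtColor(p,cv2.COLOR_RGB2BGR)
u,v=proj(r.camera_model('side'),s['tool_pos']).ravel();print(u,v)
u,v=int(u),int(v);cv2.imwrite('pics/s1c.png',cv2.resize(a[v-50:v+60,u-60:u+60],(720,660)[0:2],interpolation=cv2.INTER_CUBIC)[:600])
E
```

```text
t: 12.42
tool_pos: [0.4628, 0.2689, 0.1811]
ee_rot: [[-0.239, -0.001, -0.971], [0.971, -0.0, -0.239], [-0.0, -1.0, 0.001]]
force: [-0.1, 0.2, -0.4]
opening: 0.158
[0.46283942 0.26888646 0.18112328] [-0.11736551  0.15813228 -0.42463378] 0.15783084280925827
324.85469601125016 243.66052830322008
```

View pics/s1c.png

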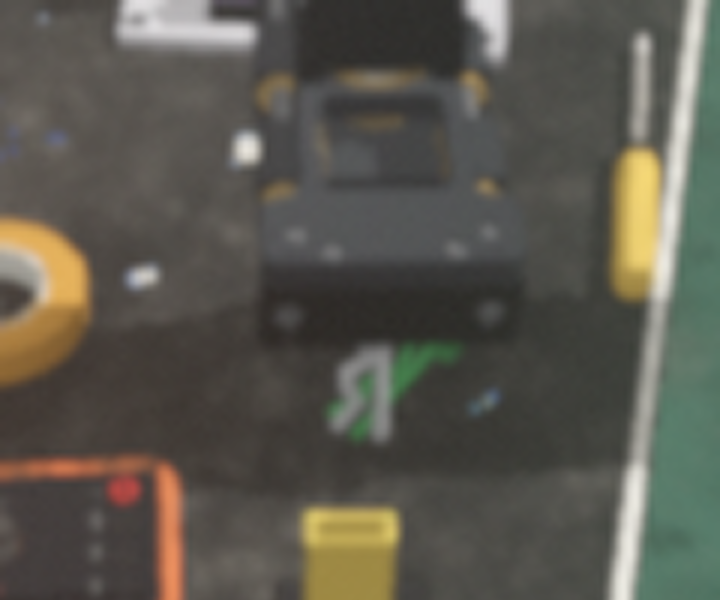

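Run:
```python
from h import *
np.set_printoptions(precision=4,suppress=True)
s=r.sense();print(s['tool_pos'])
ms=r.camera_model('side'); print('side tip',world(ms,0,327.4,265.6,z=.115))
m=r.camera_model('wrist');p,d=r.camera('wrist');save('w4',p);np.save('w4.npy',d);np.save('w4m.npy',m,allow_pickle=True)
R=np.array(s['ee_rot']); 
for o in [(0,66,5),(0,62,-10),(0,40,5)]: print(o,proj(m,s['tool_pos']+R@(np.array(o)/1000)))
a=cv2.cvtColor(p,cv2.COLOR_RGB2BGR)
cv2.imwrite('pics/w4c.png',cv2.resize(a[150:250,260:380],(720,600),interpolation=cv2.INTER_CUBIC))
```

```text
[0.4625 0.2687 0.1805]
side tip [0.4559 0.2676 0.115 ]
(0, 66, 5) [[321.1343 202.2369]]
(0, 62, -10) [[321.0872 223.8864]]
(0, 40, 5) [[321.159  212.4412]]
```

View pics/w4c.png

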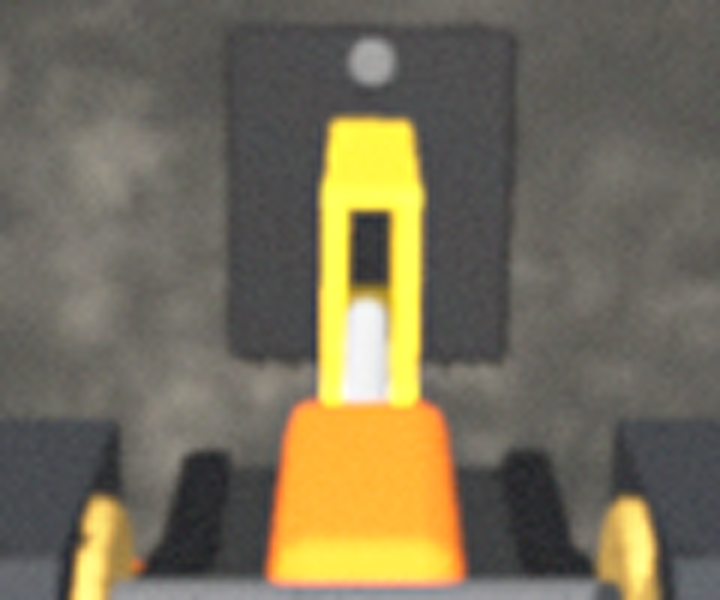

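```bash
python3 -m creep '[{"claw":1,"slide":[0,0,0],"twist":5.8},{"claw":1,"slide":[-40,0,2],"twist":0},{"claw":1,"slide":[-55,0,2],"twist":0},{"claw":1,"slide":[-55,0,2],"twist":0},{"claw":1,"slide":[-55,0,2],"twist":0},{"claw":1,"slide":[-55,0,2],"twist":0},{"claw":1,"slide":[-50,0,2],"twist":0},{"claw":1,"slide":[-40,0,2],"twist":0},{"claw":1,"slide":[-21,0,1],"twist":0},{"claw":1,"slide":[0,0,0],"twist":0},{"claw":1,"slide":[0,0,0],"twist":0}]'; python3 go.py .4992 -.101 .144
```

```text
t: 13.9
tool_pos: [0.5, -0.0988, 0.1808]
ee_rot: [[-0.141, -0.001, -0.99], [0.99, 0.001, -0.141], [0.001, -1.0, 0.001]]
force: [-0.0, 2.3, -1.0]
opening: 0.161
t 13.9 pos [ 0.5    -0.0988  0.1808] yaw x 98.13 force [-0.01  2.26 -1.03] open 0.161
slide total [-2.1 36.8  1.1] rows>= 0.5952533731625043
```

```bash
python3 -m creep '[{"claw":1,"slide":[-2,20,1],"twist":0},{"claw":1,"slide":[0,15,0],"twist":0},{"claw":1,"slide":[0,0,0],"twist":0},{"claw":1,"slide":[0,0,0],"twist":0},{"claw":1,"slide":[0,0,0],"twist":0}]'; python3 go.py .4992 -.101 .144
python3 - <<'E'
from h import *
np.set_printoptions(precision=4,suppress=True)
s=r.sense()
m=r.camera_model('wrist');p,d=r.camera('wrist');save('w5',p);np.save('w5m.npy',m,allow_pickle=True)
a=cv2.cvtColor(p,cv2.COLOR_RGB2BGR)
cv2.imwrite('pics/w5c.png',cv2.resize(a[150:250,260:380],(720,600),interpolation=cv2.INTER_CUBIC))
E
```

```text
t: 14.52
tool_pos: [0.5002, -0.1023, 0.1472]
ee_rot: [[-0.14, 0.001, -0.99], [0.99, 0.0, -0.14], [-0.0, -1.0, -0.001]]
force: [0.4, 0.0, -0.7]
opening: 0.156
t 14.53 pos [ 0.5002 -0.1023  0.1472] yaw x 98.06 force [ 0.44  0.02 -0.65] open 0.156
slide total [1.5 3.2 0.8] rows>= 0.05891195808439844
```

View pics/w5c.png

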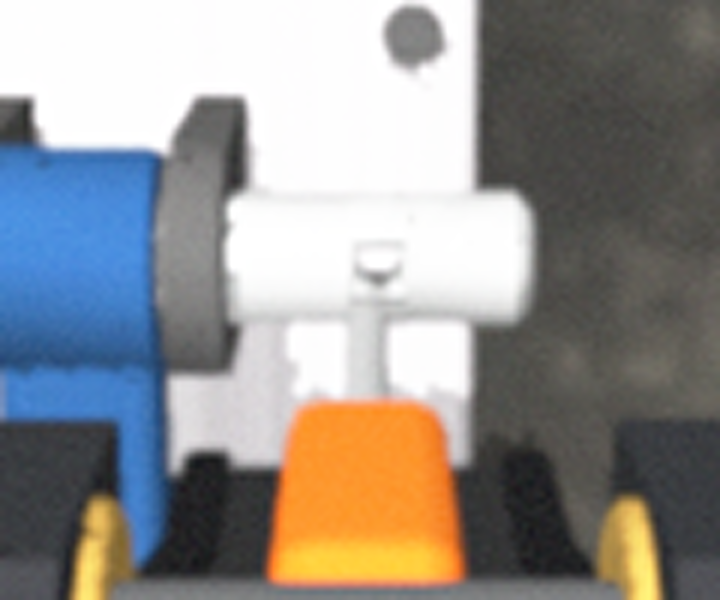

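Run:
```python
from h import *
np.set_printoptions(precision=4,suppress=True)
m=np.load('w5m.npy',allow_pickle=True).item();s=r.sense();T=s['tool_pos'];R=s['ee_rot']
f=lambda x,y:(260+x/6-.4,150+y/6-.4)
w=lambda x,y,z:world(m,0,*f(x,y),z=z)
H=w(378,256,.063);print('hole',H, w(378,243,.063),w(378,303,.063))
ax=(w(378,190,.057)+w(378,325,.057))/2;print('axis',ax, w(378,190,.057)-w(378,325,.057))
ax=(w(480,190,.057)+w(480,325,.057))/2;print('axis',ax)
tip=w(367,298,T[2]-.066);print('tip near edge in tool',R.T@(tip-T)*1000)
print('hole in tool',R.T@(H-T)*1000,'axis in tool',R.T@(ax-T)*1000)
```

```text
hole [ 0.4921 -0.1022  0.063 ] [ 0.4904 -0.1025  0.063 ] [ 0.4983 -0.1014  0.063 ]
axis [ 0.4937 -0.102   0.057 ] [-0.018  -0.0026  0.    ]
axis [ 0.4918 -0.0887  0.057 ]
tip near edge in tool [-0.1215 65.9915  7.0433]
hole in tool [ 1.2759 84.1778  8.0433] axis in tool [14.7141 90.1788  6.4295]
```

```bash
python3 -m creep '[{"claw":1,"slide":[1.4,10,1],"twist":0},{"claw":1,"slide":[0,4,0],"twist":0},{"claw":1,"slide":[0,2,0],"twist":0},{"claw":1,"slide":[0,0,0],"twist":0}]'; python3 go.py .4992 -.101 .129; python3 -m creep '[{"claw":1,"slide":[0,1.5,0],"twist":0},{"claw":1,"slide":[0,1.5,0],"twist":0},{"claw":1,"slide":[0,0,0],"twist":0}]'
```

```text
t: 15.08
tool_pos: [0.4984, -0.1012, 0.1304]
ee_rot: [[-0.14, -0.0, -0.99], [0.99, -0.0, -0.14], [0.0, -1.0, 0.0]]
force: [0.8, 0.1, -0.6]
opening: 0.158
t 15.07 pos [ 0.4984 -0.1012  0.1304] yaw x 98.04 force [ 0.79  0.07 -0.57] open 0.158
slide total [ 0.1  1.4 -0.8] rows>= 0.02580336361373314
t: 15.45
tool_pos: [0.4984, -0.1012, 0.1275]
ee_rot: [[-0.14, -0.0, -0.99], [0.99, 0.0, -0.14], [0.0, -1.0, 0.0]]
force: [-0.4, 0.3, 0.1]
opening: 0.163
```

```bash
for i in 1; do python3 -m creep '[{"claw":1,"slide":[0,1.5,-0.4],"twist":0},{"claw":1,"slide":[0,0,0],"twist":0}]'; done; python3 -m creep '[{"claw":1,"slide":[0,1.5,0],"twist":0},{"claw":1,"slide":[0,0,0],"twist":0}]'; python3 -m creep '[{"claw":1,"slide":[0,1.5,0],"twist":0},{"claw":1,"slide":[0,0,0],"twist":0}]'
```

```text
t: 15.7
tool_pos: [0.4989, -0.1011, 0.1259]
ee_rot: [[-0.14, -0.0, -0.99], [0.99, 0.0, -0.14], [0.0, -1.0, 0.0]]
force: [0.2, -0.0, -0.6]
opening: 0.157
t: 15.95
tool_pos: [0.4988, -0.1011, 0.1244]
ee_rot: [[-0.14, -0.0, -0.99], [0.99, 0.0, -0.14], [0.0, -1.0, 0.0]]
force: [-0.4, 0.1, 0.2]
opening: 0.155
t: 16.2
tool_pos: [0.4988, -0.1011, 0.1229]
ee_rot: [[-0.14, -0.0, -0.99], [0.99, 0.0, -0.14], [0.0, -1.0, 0.0]]
force: [-0.1, -0.2, -0.8]
opening: 0.155
```

```bash
python3 -m creep '[{"claw":1,"slide":[0,1.5,0],"twist":0},{"claw":1,"slide":[0,1.5,0],"twist":0},{"claw":1,"slide":[0,0,0],"twist":0}]'; python3 -m creep '[{"claw":1,"slide":[0,1.5,0],"twist":0},{"claw":1,"slide":[0,1.5,0],"twist":0},{"claw":1,"slide":[0,0,0],"twist":0}]';  python3 go.py .4988 -.1011 .092
python3 - <<'E'
from h import *
p,d=r.camera('wrist');save('w6',p)
a=cv2.cvtColor(p,cv2.COLOR_RGB2BGR)
cv2.imwrite('pics/w6c.png',cv2.resize(a[150:250,260:380],(720,600),interpolation=cv2.INTER_CUBIC))
E
```

```text
t: 16.58
tool_pos: [0.4987, -0.1011, 0.1199]
ee_rot: [[-0.14, -0.0, -0.99], [0.99, 0.0, -0.14], [0.0, -1.0, 0.0]]
force: [-1.0, -0.0, -0.8]
opening: 0.157
t: 16.95
tool_pos: [0.4988, -0.1011, 0.1169]
ee_rot: [[-0.14, -0.0, -0.99], [0.99, 0.0, -0.14], [0.0, -1.0, 0.0]]
force: [-0.0, -0.2, -0.2]
opening: 0.161
t 16.95 pos [ 0.4988 -0.1011  0.1169] yaw x 98.05 force [-0.04 -0.16 -0.21] open 0.161
slide total [-0.  24.9 -0. ] rows>= 0.4017915186047746
```

View pics/w6c.png

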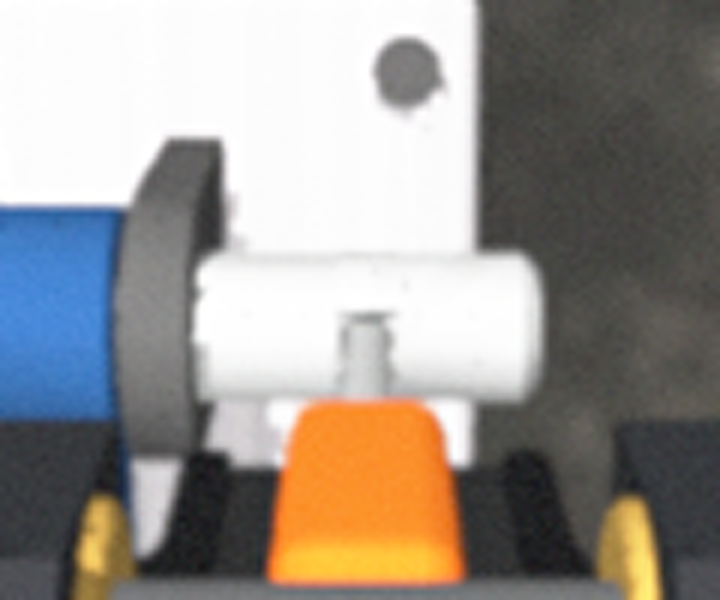

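The leg has entered the hole without any contact force. I'll keep pressing and watch the force.

```bash
python3 -m creep '[{"claw":1,"slide":[0,1.5,0],"twist":0},{"claw":1,"slide":[0,1.5,0],"twist":0},{"claw":1,"slide":[0,0,0],"twist":0}]'; python3 -m creep '[{"claw":1,"slide":[0,1.5,0],"twist":0},{"claw":1,"slide":[0,1.5,0],"twist":0},{"claw":1,"slide":[0,0,0],"twist":0}]';python3 -m creep '[{"claw":1,"slide":[0,1.5,0],"twist":0},{"claw":1,"slide":[0,0,0],"twist":0}]'; python3 -m creep '[{"claw":1,"slide":[0,1.5,0],"twist":0},{"claw":1,"slide":[0,0,0],"twist":0}]'
```

```text
t: 17.38
tool_pos: [0.4988, -0.1011, 0.1139]
ee_rot: [[-0.14, -0.0, -0.99], [0.99, 0.0, -0.14], [0.0, -1.0, 0.0]]
force: [0.8, 0.4, -0.7]
opening: 0.156
t: 17.75
tool_pos: [0.499, -0.1011, 0.111]
ee_rot: [[-0.14, 0.0, -0.99], [0.99, 0.0, -0.14], [-0.0, -1.0, -0.0]]
force: [0.8, -0.6, -1.1]
opening: 0.154
t: 18.0
tool_pos: [0.4994, -0.1011, 0.1097]
ee_rot: [[-0.14, 0.001, -0.99], [0.99, -0.0, -0.14], [-0.0, -1.0, -0.001]]
force: [0.9, 0.5, 0.4]
opening: 0.158
t: 18.25
tool_pos: [0.4995, -0.1011, 0.1084]
ee_rot: [[-0.14, 0.001, -0.99], [0.99, 0.0, -0.14], [-0.0, -1.0, -0.001]]
force: [1.7, -0.2, 1.8]
opening: 0.158
```

```bash
python3 -m creep '[{"claw":1,"slide":[0,2,0],"twist":0},{"claw":1,"slide":[0,0,0],"twist":0}]'; python3 -m creep '[{"claw":1,"slide":[0,2,0],"twist":0},{"claw":1,"slide":[0,0,0],"twist":0}]';python3 -m creep '[{"claw":1,"slide":[0,2,0],"twist":0},{"claw":1,"slide":[0,0,0],"twist":0}]'
```

```text
t: 18.5
tool_pos: [0.4994, -0.1011, 0.1061]
ee_rot: [[-0.14, 0.001, -0.99], [0.99, -0.0, -0.14], [-0.0, -1.0, -0.001]]
force: [2.9, 1.5, -0.3]
opening: 0.157
t: 18.75
tool_pos: [0.4992, -0.1011, 0.104]
ee_rot: [[-0.14, 0.001, -0.99], [0.99, -0.0, -0.14], [-0.0, -1.0, -0.001]]
force: [3.5, -0.1, -1.2]
opening: 0.16
t: 19.0
tool_pos: [0.4989, -0.1011, 0.1018]
ee_rot: [[-0.14, 0.0, -0.99], [0.99, -0.0, -0.14], [-0.0, -1.0, -0.0]]
force: [3.8, -0.1, -0.1]
opening: 0.163
```

```bash
python3 -m creep '[{"claw":1,"slide":[0,2,0],"twist":0},{"claw":1,"slide":[0,0,0],"twist":0}]'; python3 -m creep '[{"claw":1,"slide":[0,1.5,0],"twist":0},{"claw":1,"slide":[0,0,0],"twist":0}]';python3 -m creep '[{"claw":1,"slide":[0,1.5,0],"twist":0},{"claw":1,"slide":[0,0,0],"twist":0}]'
```

```text
t: 19.25
tool_pos: [0.4986, -0.101, 0.0997]
ee_rot: [[-0.14, -0.0, -0.99], [0.99, 0.0, -0.14], [0.0, -1.0, 0.0]]
force: [3.3, -0.2, -1.1]
opening: 0.156
t: 19.5
tool_pos: [0.4985, -0.1011, 0.0982]
ee_rot: [[-0.14, -0.001, -0.99], [0.99, 0.0, -0.14], [0.0, -1.0, 0.001]]
force: [4.2, 0.1, -1.8]
opening: 0.155
t: 19.75
tool_pos: [0.4985, -0.1012, 0.0968]
ee_rot: [[-0.14, -0.001, -0.99], [0.99, -0.0, -0.14], [0.0, -1.0, 0.001]]
force: [3.8, 0.4, -2.4]
opening: 0.156
```

```bash
python3 -m creep '[{"claw":1,"slide":[0,1.5,0],"twist":0},{"claw":1,"slide":[0,0,0],"twist":0}]'; python3 -m creep '[{"claw":1,"slide":[0,1.5,0],"twist":0},{"claw":1,"slide":[0,0,0],"twist":0}]';python3 -m creep '[{"claw":1,"slide":[0,1.5,0],"twist":0},{"claw":1,"slide":[0,0,0],"twist":0}]'
```

```text
t: 20.0
tool_pos: [0.4984, -0.1011, 0.0953]
ee_rot: [[-0.14, -0.001, -0.99], [0.99, 0.0, -0.14], [0.0, -1.0, 0.001]]
force: [2.9, -0.0, -1.3]
opening: 0.158
t: 20.25
tool_pos: [0.4984, -0.1011, 0.0938]
ee_rot: [[-0.14, -0.001, -0.99], [0.99, 0.0, -0.14], [0.0, -1.0, 0.001]]
force: [2.5, -0.1, -1.5]
opening: 0.157
t: 20.5
tool_pos: [0.4984, -0.1012, 0.0923]
ee_rot: [[-0.14, -0.001, -0.99], [0.99, 0.0, -0.14], [0.0, -1.0, 0.001]]
force: [1.2, 0.4, -1.0]
opening: 0.155
```

Run:
```python
from h import *
s=r.sense()
p,d=r.camera('wrist');save('w7',p)
a=cv2.cvtColor(p,cv2.COLOR_RGB2BGR)
A=cv2.resize(a[150:250,270:370],(400,400),interpolation=cv2.INTER_CUBIC)
p,d=r.camera('side');np.save('s7.npy',d)
b=cv2.cvtColor(p,cv2.COLOR_RGB2BGR)
u,v=proj(r.camera_model('side'),s['tool_pos']).ravel().astype(int)
B=cv2.resize(b[v-20:v+30,u-25:u+25],(400,400),interpolation=cv2.INTER_CUBIC)
cv2.imwrite('pics/c7.png',np.hstack([A,B]))
```

```text
(no output)
```

View pics/c7.png

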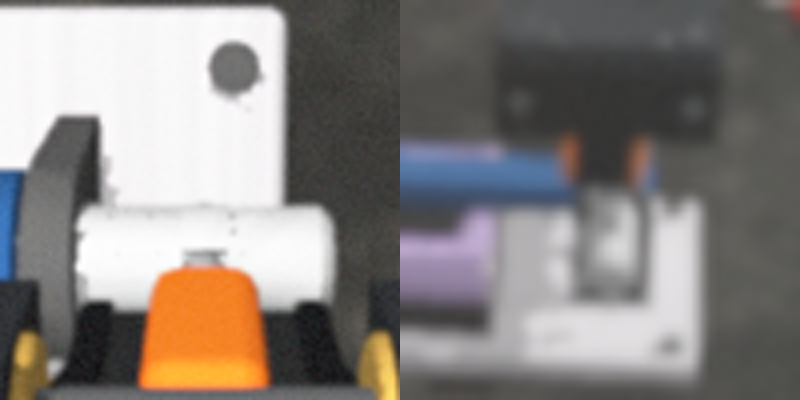

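```bash
python3 -m creep '[{"claw":1,"slide":[0,0.8,0],"twist":0},{"claw":1,"slide":[0,0,0],"twist":0}]'; python3 -m creep '[{"claw":1,"slide":[0,0.8,0],"twist":0},{"claw":1,"slide":[0,0,0],"twist":0}]'
```

```text
t: 20.85
tool_pos: [0.4986, -0.1012, 0.0917]
ee_rot: [[-0.14, -0.001, -0.99], [0.99, 0.0, -0.14], [0.0, -1.0, 0.001]]
force: [0.7, 0.4, -1.0]
opening: 0.157
t: 21.1
tool_pos: [0.499, -0.1012, 0.0911]
ee_rot: [[-0.14, 0.0, -0.99], [0.99, 0.0, -0.14], [0.0, -1.0, -0.0]]
force: [0.6, 0.6, 1.7]
opening: 0.156
```

```bash
python3 -m creep '[{"claw":1,"slide":[0,0.8,0],"twist":0},{"claw":1,"slide":[0,0,0],"twist":0}]'; python3 -m creep '[{"claw":1,"slide":[0,0.8,0],"twist":0},{"claw":1,"slide":[0,0,0],"twist":0}]';python3 -m creep '[{"claw":1,"slide":[0,0.8,0],"twist":0},{"claw":1,"slide":[0,0,0],"twist":0}]'
```

```text
t: 21.35
tool_pos: [0.4994, -0.1011, 0.0904]
ee_rot: [[-0.14, 0.001, -0.99], [0.99, 0.0, -0.14], [-0.0, -1.0, -0.001]]
force: [1.3, -0.3, 1.9]
opening: 0.158
t: 21.6
tool_pos: [0.4996, -0.1011, 0.0898]
ee_rot: [[-0.14, 0.001, -0.99], [0.99, 0.0, -0.14], [-0.0, -1.0, -0.001]]
force: [1.2, 0.3, 4.2]
opening: 0.16
t: 21.85
tool_pos: [0.4999, -0.1011, 0.0893]
ee_rot: [[-0.14, 0.002, -0.99], [0.99, 0.0, -0.14], [-0.0, -1.0, -0.002]]
force: [1.7, 0.4, 6.0]
opening: 0.158
```

```bash
python3 -m creep '[{"claw":1,"slide":[0,-2,0],"twist":0},{"claw":1,"slide":[0,0,0],"twist":0}]'; python3 -m creep '[{"claw":1,"slide":[0,-1.2,0],"twist":0},{"claw":1,"slide":[0,0,0],"twist":0},{"claw":1,"slide":[0,0,0],"twist":0}]'
python3 - <<'E'
from h import *
s=r.sense();print(s['tool_pos'],s['force'])
for n in('side','top'):
  p,d=r.camera(n)
  b=cv2.cvtColor(p,cv2.COLOR_RGB2BGR)
  u,v=proj(r.camera_model(n),s['tool_pos']).ravel().astype(int)
  cv2.imwrite(f'pics/{n}8.png',cv2.resize(b[v-30:v+30,u-30:u+30],(600,600),interpolation=cv2.INTER_CUBIC)); print(u,v)
E
```

```text
t: 22.1
tool_pos: [0.499, -0.1011, 0.0906]
ee_rot: [[-0.14, 0.0, -0.99], [0.99, 0.0, -0.14], [0.0, -1.0, -0.0]]
force: [2.0, -0.0, 2.7]
opening: 0.157
t: 22.48
tool_pos: [0.4985, -0.1011, 0.0915]
ee_rot: [[-0.14, -0.001, -0.99], [0.99, 0.0, -0.14], [0.0, -1.0, 0.001]]
force: [1.2, 0.8, 0.1]
opening: 0.159
[ 0.49847787 -0.10108026  0.09147577] [1.23873157 0.78532877 0.06001742]
335 176
351 203
```

View pics/side8.png

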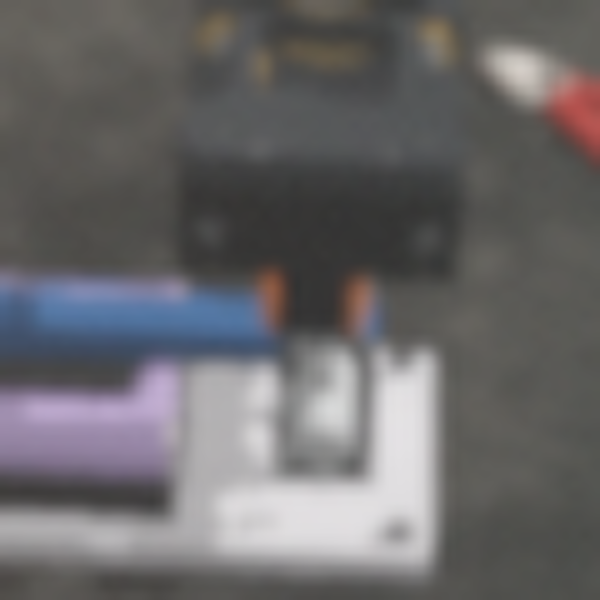

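```bash
python3 -m creep '[{"claw":0.3,"slide":[0,0,0],"twist":0},{"claw":0.3,"slide":[0,0,0],"twist":0},{"claw":0.3,"slide":[0,0,0],"twist":0},{"claw":0.3,"slide":[0,-15,0],"twist":0},{"claw":0.3,"slide":[0,-25,0],"twist":0},{"claw":0.3,"slide":[0,-30,0],"twist":0},{"claw":0.3,"slide":[0,-20,-40],"twist":0},{"claw":0.3,"slide":[0,0,-10],"twist":0},{"claw":0.3,"slide":[0,0,0],"twist":0},{"claw":0.3,"slide":[0,0,0],"twist":0}]'
python3 - <<'E'
from h import *
np.set_printoptions(precision=4,suppress=True)
m=r.camera_model('wrist');p,d=r.camera('wrist');save('w9',p);np.save('w9.npy',d);np.save('w9m.npy',m,allow_pickle=True)
b=cv2.cvtColor(p,cv2.COLOR_RGB2BGR);cv2.imwrite('pics/w9c.png',cv2.resize(b[60:220,220:420],(750,600),interpolation=cv2.INTER_CUBIC))
p,d=r.camera('side');np.save('s9.npy',d);save('s9',p)
b=cv2.cvtColor(p,cv2.COLOR_RGB2BGR);cv2.imwrite('pics/s9c.png',cv2.resize(b[145:205,305:365],(600,600),interpolation=cv2.INTER_CUBIC))
E
```

```text
t: 23.82
tool_pos: [0.5469, -0.0945, 0.181]
ee_rot: [[-0.139, -0.002, -0.99], [0.99, 0.0, -0.139], [0.0, -1.0, 0.002]]
force: [-0.1, -0.1, 0.1]
opening: 0.351
```

View pics/w9c.png

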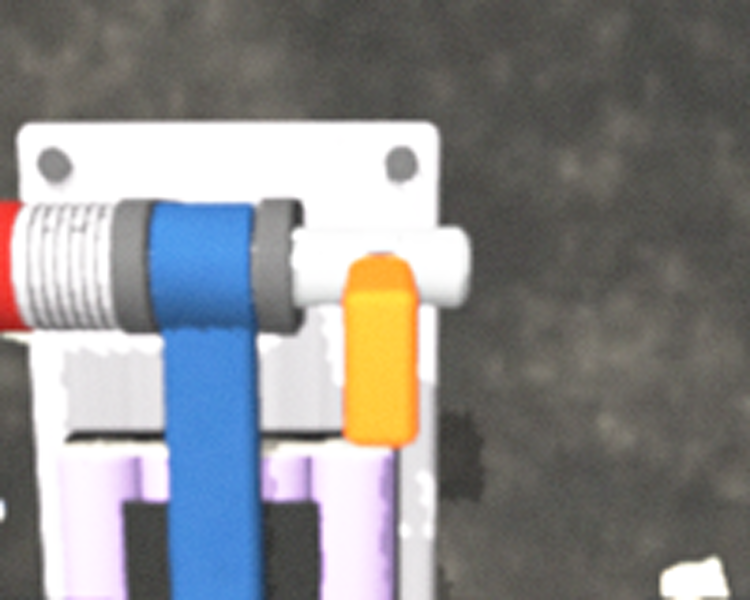

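View pics/s9c.png

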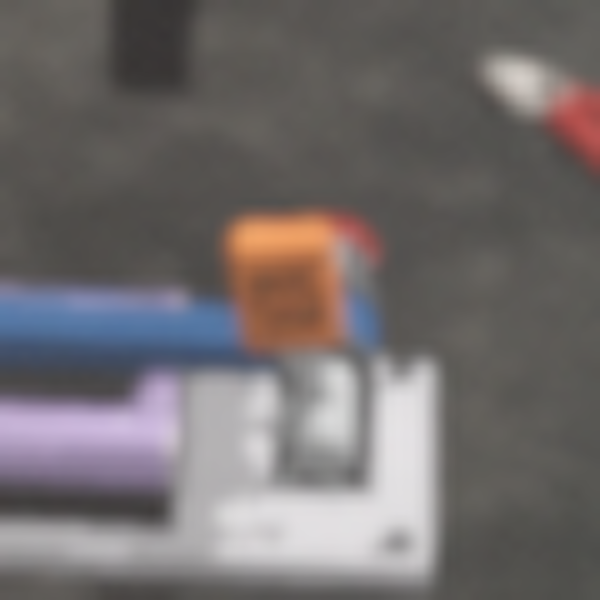

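Run:
```python
from h import *
np.set_printoptions(precision=4,suppress=True)
m=np.load('w9m.npy',allow_pickle=True).item();d=np.load('w9.npy')
a=np.radians(8);H=np.array([.4943,-.1022,.054]);A=np.array([[np.cos(a),np.sin(a),0],[-np.sin(a),np.cos(a),0],[0,0,1]])
f=lambda x,y:(220+x/3.75-.4,60+y/3.75-.4)
for x,y in [(380,262),(380,270),(380,280),(380,300),(380,320),(380,350),(380,390),(380,420),(380,440)]:
    u,v=f(x,y);print((x,y),A@(world(m,d[int(round(v)),int(round(u))],u,v)-H)*1000)
ms=r.camera_model('side');ds=np.load('s9.npy')
for x,y in [(245,225),(285,225),(325,225),(255,300),(290,270),(290,300),(290,335),(325,300),(335,270)]:
    u,v=305+x/10-.4,145+y/10-.4;print('s',(x,y),A@(world(ms,ds[int(round(v)),int(round(u))],u,v)-H)*1000)
```

```text
(380, 262) [-2.4342  0.1128 40.3147]
(380, 270) [-1.287   0.1128 50.842 ]
(380, 280) [ 0.2191  0.1142 58.6646]
(380, 300) [ 3.2538  0.1187 68.3753]
(380, 320) [ 6.6967  0.1263 69.3272]
(380, 350) [12.0426  0.1387 68.886 ]
(380, 390) [19.4192  0.156  67.3623]
(380, 420) [25.1186  0.1694 66.0184]
(380, 440) [28.9213  0.1783 65.5072]
s (245, 225) [  29.7866 -188.0938  -54.5615]
s (285, 225) [  15.6743 -185.0093  -51.7426]
s (325, 225) [  2.0674 -85.5354  14.2586]
s (255, 300) [21.8144  7.0994 47.5779]
s (290, 270) [11.944   8.2294 59.5284]
s (290, 300) [11.5297  8.031  48.8158]
s (290, 335) [11.0348  8.7343 36.8022]
s (325, 300) [ 1.2648  5.9149 47.9651]
s (335, 270) [-1.1857  4.3732 57.6881]
```

```bash
python3 -m creep '[{"claw":1,"slide":[50,0,5],"twist":0},{"claw":1,"slide":[50,0,0],"twist":0},{"claw":1,"slide":[55,0,0],"twist":0},{"claw":1,"slide":[0,50,0],"twist":0},{"claw":1,"slide":[0,60,0],"twist":0},{"claw":1,"slide":[0,0,0],"twist":0},{"claw":1,"slide":[0,0,0],"twist":0}]'
python3 - <<'E'
from h import *
np.set_printoptions(precision=4,suppress=True)
m=r.camera_model('wrist');p,d=r.camera('wrist');save('w10',p);np.save('w10.npy',d);np.save('w10m.npy',m,allow_pickle=True)
print(proj(m,[.494,-.102,.054]))
b=cv2.cvtColor(p,cv2.COLOR_RGB2BGR);cv2.imwrite('pics/w10c.png',cv2.resize(b[70:220,0:200],(800,600),interpolation=cv2.INTER_CUBIC))
E
```

```text
t: 24.8
tool_pos: [0.5228, 0.0584, 0.0736]
ee_rot: [[-0.139, 0.002, -0.99], [0.99, 0.0, -0.139], [0.0, -1.0, -0.002]]
force: [0.5, -0.0, 0.4]
opening: 0.006
[[ 48.1507 143.6737]]
```

View pics/w10c.png

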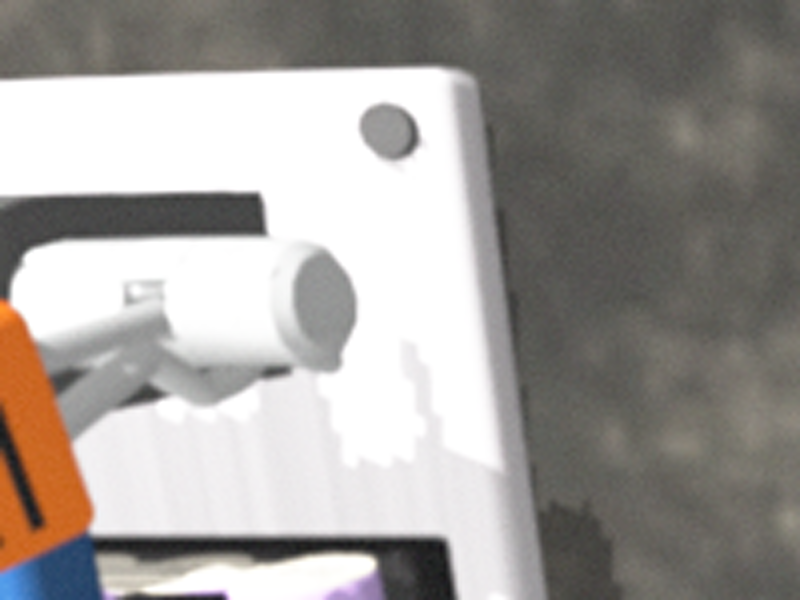

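Run:
```python
from h import *
np.set_printoptions(precision=1,suppress=True)
m=np.load('w10m.npy',allow_pickle=True).item()
a=np.radians(8);H=np.array([.4943,-.1022,.054]);n=np.array([-np.sin(a),np.cos(a),0]);ux=np.array([np.cos(a),np.sin(a),0])
R=np.array(m['R']);o=-R.T@m['t']
def pl(x,y):
    u,v=x/4-.4,70+y/4-.4
    w=world(m,1.,u,v)-o; P=o+w*((H-o)@n)/(w@n)-H
    return (P@ux*1000,P[2]*1000)
for nm,q in [('leg upper edge at hole',(165,298)),('leg lower edge',(165,328)),('leg at handle',(45,340)),('leg at handle lo',(52,362)),('bow handle',(75,415)),('bow handle lo',(75,438)),('neck inner',(150,345)),('neck mid',(140,362)),('neck outer',(135,380)),('bulge outer',(205,405)),('bulge inner',(205,378)),('end',(255,378)),('end2',(290,370)),('hole left',(125,292)),('handle lower right corner',(92,515)),('handle top? left corner',(15,305))]: print(nm,np.array(pl(*q)))
```

```text
leg upper edge at hole [-0.5  4.9]
leg lower edge [3.6 5.8]
leg at handle [ 3.  24.6]
leg at handle lo [ 5.8 24.2]
bow handle [12.9 22.5]
bow handle lo [15.7 23.2]
neck inner [5.6 8.8]
neck mid [ 7.6 11. ]
neck outer [ 9.9 12.3]
bulge outer [15.1  1.3]
bulge inner [11.3  0.4]
end [12.7 -9. ]
end2 [ 12.5 -16.4]
hole left [-1.8 11.3]
handle lower right corner [25.9 23.1]
handle top? left corner [-1.6 27.7]
```

Run:
```python
import cv2,numpy as np
a=cv2.imread('pics/w3.png')[45:145,125:245];b=cv2.imread('pics/w10.png')
cv2.imwrite('pics/g.png',cv2.resize(a,(720,600),interpolation=cv2.INTER_CUBIC))
```

```text
(no output)
```

View pics/g.png

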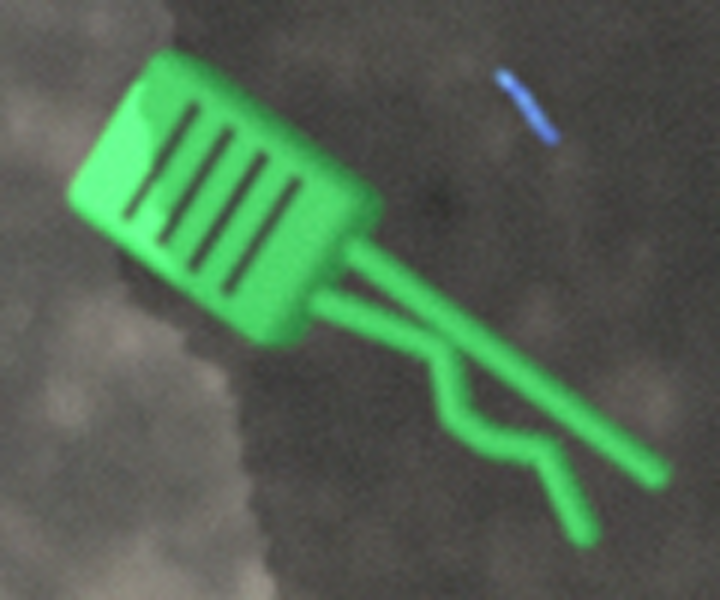

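The view from the pin's free end shows the bow's belly level with the pin axis. The neck is above the pin and the throat below it, and the red head still sits on the collar. The cotter leans about 0.17 rad, inside the 0.25 limit. I'm handing the job in.

```bash
python3 -c "
from cell import r
s=r.sense();print(s['t'],s['force']);print(r.close_job())"
```

```text
24.85 [ 0.62210801 -0.50086219 -0.1429623 ]
the job is handed in; nothing more can be done
None
```

I handed the job in at about 25 s, with the pin home and the orange-handled cotter seated in its cross hole. The robot reports no verdict.

**What I did**
- **Pin:** I pushed the red head with the closed fingers until it hit a hard stop (about 23 N, no further movement). In the pictures the head sits on its collar.
- **Cotter:** I gripped it by the handle, lifted it out of the yellow sheath, and lined its straight leg up with the hole using the wrist camera. I then lowered it in small steps with the bow facing away from the robot. The force stayed within about 6 N in every reading, against the 25 N limit.
- **Release:** The vertical force had fallen to about zero before I let go. The arm was clear of everything when I handed in.
- **Other tools:** I kept clear of the tools lying about and the green look-alike, but did not measure their positions again at the end.

**What the last checks showed**
- **Seating:** The seat point is within about 1 mm of the pin axis in height. The view from the pin's free end shows the belly of the bow around the pin and its throat below.
- **Sideways position:** Two measurements disagreed a little (about -1 to -2.6 mm against +0.7 mm). Both are inside the 3.5 mm limit.
- **Lean:** After release the cotter leaned about 0.17 rad (0.16 to 0.20 by different measurements), with the top away from the robot. That is inside the 0.25 rad limit.
- **Snap force:** I never saw the expected 10 to 15 N peak. The readings come only at the end of each step, so I judged the snap from a rise and fall in sideways force (about 4 N) and from the pictures.

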